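# Drive the worn bush out of a feed wheel

## Task

The feed wheel of the cementing machine is clamped on the inclined knock-out stand and its worn brass bush has to come out. Slide the catch pan under the stand from the open side, beneath the wheel, then push the bush out through the far side with the drift from the rack that passes through the hub but bears on the bush, so that the bush drops into the pan. Hang the drift back in its place in the rack; leave the pan with the bush under the stand and do not disturb the other drifts or the things lying about.

Things in the scene. Friction and masses are not known exactly. Their poses are not given: they have to be found in the camera images.
- stand: Green steel knock-out stand fixed to the bench: feet bars and four posts carry a bed plate 104 x 104 x 10 mm inclined by 35 degrees. Origin on the bench top under the middle of the plate, z up; +x points to the open side, with the plate's high edge (x = 43, z = 125 mm). Low edge and a crossbar (inner face x = -39, z = 18 to 36 mm) at -x. Free from y = -43 to 43 mm between posts and feet.
- stand_exit (a point): Centre of the bed's 26 mm hole on its underside, 95 mm above the stand's origin: the bush drops from here, landing at about x = 0 to 25 mm, y = 0 of the stand. The stand's feet bars end at x = 63 mm, its rear posts stand at x = 36 mm. Nothing lies under the bed at the start.
- feed_wheel: Wheel with black rubber tyre, 76 mm diameter, 36 mm wide, clamped immovably on the bed by two straps (up to 12 mm above its face, 26 mm and more from the axis). Origin: centre of its upper face; z points out along the bore, leaning 35 degrees from vertical towards the stand's -x; y as the stand's. Plain through bore 18.6 mm wide, z = 0 to -36 mm; the bed hole goes on to z = -46 mm.
- bush: Worn brass bush, a plain tube 18 mm outside, 10 mm inside, 26 mm long, pressed in the wheel's bore, its upper end 7 mm below the wheel's upper face. Origin at its middle, z along its axis. A steady push of about 5 to 12 N moves it; it drops once its upper end is about 36 mm below the wheel's upper face.
- catch_pan: Loose sheet-metal pan 104 x 64 mm, 26 mm deep, walls 2.5 mm, 0.15 kg, standing on the bench. Origin under its middle, on its underside; z up. A straight wooden handle, 14 mm wide (y) and 12 mm thick, runs along +x from x = 52 to 118 mm, its middle 24 mm above the underside.
- drift_rack: Wooden rack fixed to the bench: a board 166 x 60 mm on two end legs, its top 92 mm above the bench, with three 22 mm holes in a row along x at x = -50, 0 and 50 mm (y = 0). Origin under its middle at bench height, z up. In each hole a drift hangs upright by its collar; which drift hangs where varies.
- drift_14: The middle steel drift, 0.21 kg: round knurled handle 18 mm in diameter on top (z = 6 to 62 mm), collar 36 mm in diameter (z = 0 to 6 mm), straight round shank 14 mm in diameter (z = -75 to 0 mm), which passes the 18.6 mm bore but not the 10 mm hole of the bush. Origin on the axis at the collar's underside, z towards the handle.
- drift_14_tip (a point): Centre of the flat lower end of the middle drift's shank, 75 mm below its collar.
- drift_8: The thin drift: handle 12 mm, collar 31 mm, shank 8 mm in diameter (it would slip through the bush); lengths and origin as drift_14.
- drift_20: The thick drift: handle 26 mm, collar 44 mm, shank 20 mm in diameter (it does not enter the wheel's bore); lengths and origin as drift_14.
- thinner_bottle: Bystander: white squeeze bottle with red nozzle cap, 53 mm diameter, 140 mm high; origin under its middle.
- glue_tin: Bystander: round cement tin, 81 x 67 x 82 mm; origin under its middle.
- thread_cone: Bystander: cone of black sewing thread, 54 mm diameter, 100 mm high; origin under its middle.
- tape_measure: Bystander: yellow tape measure, 58 x 73 x 35 mm; origin under its middle.
- pincers: Bystander: lasting pincers with blue grips lying flat, 71 x 171 x 16 mm, long side along y; origin under the middle.
Things that resemble listed ones, but are neither listed nor needed, are in the scene too. What is shaped like the drift_14 but green or purple is not meant.

How it is judged:
On the way, in this order (a step that is already met when the one before it is completed fails the run):
1. the catch pan stands under the bed of the stand, beneath the wheel, and is released (x of catch_pan in the frame of stand between -0.01 and 0.05 m and y of catch_pan in the frame of stand between -0.02 and 0.02 m and height (world z) of catch_pan below 0.008 m and angle between catch_pan's own z axis and vertical below 0.1 rad and contact force between the fingers and catch_pan below 0.05 N and linear speed of catch_pan below 0.02 m/s), for 0.2 s.
2. the 14 mm drift is in the bore while the bush is still in the wheel (z of drift_14_tip in the frame of feed_wheel between -0.036 and -0.003 m and x of drift_14_tip in the frame of feed_wheel between -0.005 and 0.005 m and y of drift_14_tip in the frame of feed_wheel between -0.005 and 0.005 m and z of bush in the frame of feed_wheel above -0.045 m), for 0.05 s.
3. the bush has dropped into the pan (x of bush in the frame of catch_pan between -0.052 and 0.052 m and y of bush in the frame of catch_pan between -0.032 and 0.032 m and z of bush in the frame of catch_pan between 0 and 0.026 m), for 0.2 s.
At the end, for the whole second after the job is handed in: The bush rests in the catch pan; the pan stands flat under the stand (its middle -10 to 50 mm along the stand's x from its origin, within 20 mm sideways); all three drifts hang upright by their collars in the rack (collar within 5 mm of the board, tilt under 7 degrees) (all of step 3 and x of catch_pan in the frame of stand between -0.01 and 0.05 m and y of catch_pan in the frame of stand between -0.02 and 0.02 m and height (world z) of catch_pan below 0.008 m and angle between catch_pan's own z axis and vertical below 0.1 rad and z of drift_14 in the frame of drift_rack between 0.087 and 0.098 m and y of drift_14 in the frame of drift_rack between -0.01 and 0.01 m and x of drift_14 in the frame of drift_rack between -0.06 and 0.06 m and angle between each of drift_14, drift_8, drift_20's own z axis and vertical below 0.12 rad and z of drift_8 in the frame of drift_rack between 0.087 and 0.098 m and y of drift_8 in the frame of drift_rack between -0.01 and 0.01 m and x of drift_8 in the frame of drift_rack between -0.06 and 0.06 m and z of drift_20 in the frame of drift_rack between 0.087 and 0.098 m and y of drift_20 in the frame of drift_rack between -0.01 and 0.01 m and x of drift_20 in the frame of drift_rack between -0.06 and 0.06 m and linear speed of each of bush, catch_pan, drift_14 below 0.02 m/s); the robot touches nothing.
It fails at once if the bush falls beside the pan (height (world z) of bush below 0.03 m and horizontal distance between bush and catch_pan above 0.07 m).
It fails at once if a bystander (bottle, tin, thread cone, tape measure, pincers) is shifted by more than 30 mm or knocked over (distance of any of thinner_bottle, glue_tin, thread_cone, tape_measure, pincers from where it was at the start of the episode above 0.03 m or angle between any of thinner_bottle, glue_tin, thread_cone, tape_measure, pincers's own z axis and vertical above 0.5 rad).
It fails at once if the thin or the thick drift is taken from the rack (distance of any of drift_8, drift_20 from where it was at the start of the episode above 0.03 m).
It also fails if it takes over 67 s, if anything falls off the work surface, if the arm or the gripper's body presses on something with over 40 N, if the wrist force passes 120 N, or if a joint passes its speed limit or range.

## Robot

A 6-joint arm with a two-finger parallel gripper is mounted at the origin on a cart in front of the work surface, level with it; the furniture and walls round the work are solid. World frame = base frame: x ahead of the robot, y to its left, z up, the work surface at z = 0. Lengths are in m, angles in rad, forces in N, time in s.
With the tool pointing down it reaches from about 0.35 to 0.775 m from the base axis. Payload 7.3 kg.
Tool frame: the origin (TCP) lies on the centre line of the jaws, within the pads' length; the fingertips stand 17 mm ahead of it and the grasp point (between the pads) lies 2 mm behind it (robot.tip_extent is the distance from the TCP to the fingertips, in m); z points along the fingers, y is the line along which they close (so a half turn about z gives the same grasp; the last joint's range is limited). The gripper opens to 92 mm and grips with 3 to 60 N. Pads are 19 mm wide; open, the fingers measure 130 mm over their backs; the gripper's body (75 mm by 190 mm) begins 47 mm behind the grasp point.
Start: joints at [1.117, 0.342, 1.524, -0, 1.275, -0.146], TCP at [0.159, 0.5, 0.244] pointing down, gripper open.
Joint ranges: [-2.53, 2.53], [-0.77, 2.02], [0.04, 2.7], [-1, 4.14], [0.28, 2.66], [-3.11, 3.11]. Speed limits (rad/s): [2.57, 2.57, 3.14, 3.14, 3.14, 3.14].

## Interface

Orientations are given as [roll, pitch, yaw] about the fixed x, y, z axes, in that order (R = Rz(yaw) Ry(pitch) Rx(roll)).
In Python, from cell import robot gives the robot as it stands.
- The arm moves only by the tool step_arm, never from a script. Its argument "motion" is a list of rows, each a list of 2 entries, a list of its own where there are three numbers: the shift along the tool's x, y, z in units of 60 mm (1.0 is 60 mm), then the turn about the tool's z in rad. In form: [[[x, y, z], spin], ...]. A call has 1 to 10 rows; each row is the pose to reach, as a shift and turn from the pose commanded when the call began, along the tool's axes at that moment; what a row does not reach only later rows make up. A row lasts 1/8 s, in which the tool goes at most 62.5 mm and 10.7 degrees, less where a joint would pass 70% of its speed; a pose out of reach is approached as far as the arm can. A call with a gripper value outside its range is refused whole. "hand" is the closure in counts, from 0 (fully open) to 255 (shut), set as the call begins (left out, the last holds). The fingers move at their own pace and stop on an object; "squeeze" is the grip in N (left out, the last holds). Time passes only in rows, so rows that repeat a pose let the fingers close. It gives the time, the measured TCP pose, the force, the opening and the grip force at its end, in the units of the state.
- robot.observe(): the state, without advancing time (a new reading comes with each control period).
- robot.read_camera(name): name is "scene" or "top" or "wrist"; returns a dict with "pixels" (480x640x3 uint8, red, green, blue), "intrinsics" (3x3 intrinsics, pixels), "k1" (the pictures are not rectified: a ray, as slopes to the right and down, at radius r is drawn at 1 + k1 r^2 times it, then the intrinsics apply), "xyz" and "rotation" of the camera in the world; the wrist camera has in their place "T_tool_cam" (4x4, takes a point from camera to tool coordinates, whose origin is the TCP and whose axes are the flange's). Camera axes: x right, y up, looking along -z (the intrinsics and any distortion apply to the point x, -y, -z); pixel columns grow to the right and rows downward; lengths in m; the calibration is good to about 2 mm. A picture is of the moment at which its call begins: read the wrist's pose just before it. There is no depth.
- robot.hand_in(): hands the job in; it is judged then, once.
The state is a dict: "time": time; "qpos": joint angles; "qvel": joint speeds; "joint_efforts": joint torques, N m; "tool_pos": TCP position; "tool_rot": TCP orientation; "contact_force": force on the tool from outside, world axes, zero at the start; "torque": the same for the moment, N m; "opening": finger opening in m; "grip_force": force on a finger pad.
Only numpy, scipy, OpenCV 4.12 (cv2) and the standard library are available. Lean on these libraries where they do the work, as an engineer would, in place of code of your own. Each camera call takes 0.05 s, during which the arm holds its last target. There are 200 camera calls.

## Working session

There is one attempt and no reset: what is moved stays moved. The work goes in short steps, Python scripts to look and compute and a tool call to move; the robot and the scene stay as the last step left them, time stands still between calls to the robot, and variables do not carry over. Pictures are saved under pics/ and viewed, at most 10 in all, crops included, and the job is handed in when it is done.

Besides the shell and the picture viewer there is one more tool, called after ">>>" by a JSON object that holds its "fn" and its "kwargs", one argument or row to a line. step_arm: Moves the arm, as the interface text tells. Its arguments: {"type":"object","properties":{"motion":{"type":"array"},"hand":{"type":"number"},"squeeze":{"type":"number"}},"required":["motion"]}

```bash
mkdir -p pics; ls
python3 - <<'E'
from cell import robot
import cv2
s=robot.observe(); print(s)
for n in ["scene","top"]:
    c=robot.read_camera(n); cv2.imwrite(f"pics/{n}0.png",c["pixels"][:,:,::-1]); print(n,c["intrinsics"],c["k1"],c["xyz"],c["rotation"])
E
```

```text
pics
{'time': 0.0, 'qpos': array([ 1.11696905e+00,  3.42692395e-01,  1.52502691e+00,  4.66157160e-05,
        1.27539151e+00, -1.45996570e-01]), 'qvel': array([ 0.00010512, -0.00116686, -0.00046226, -0.00031855,  0.00117665,
       -0.00094739]), 'joint_efforts': array([-3.39857143e-04, -4.31257796e+01, -2.44218367e+01,  7.17212283e-02,
        5.60529891e-02, -1.17321433e-04]), 'tool_pos': array([0.15886543, 0.49998524, 0.24305723]), 'tool_rot': array([-3.14009713e+00, -2.64960767e-04,  2.83374815e+00]), 'contact_force': array([ 0.56744282, -0.44062833,  0.39133046]), 'torque': array([-0.036554  , -0.01691983,  0.03435403]), 'grip_force': 0.0, 'opening': 0.09180831441588062}
scene [[554.06452179   0.         325.21346934]
 [  0.         554.06452179 240.76850316]
 [  0.           0.           1.        ]] -0.12053563288556637 [0.03541616 0.9769505  0.87055872] [ 9.35134181e-01  1.88734572e-03 -2.62086517e+00]
top [[522.33959273   0.         323.05608322]
 [  0.         522.33959273 243.87868193]
 [  0.           0.           1.        ]] -0.13258481630150376 [0.27520846 0.08644487 1.46279156] [ 0.20344217  0.00164755 -1.5765724 ]
```

View pics/scene0.png

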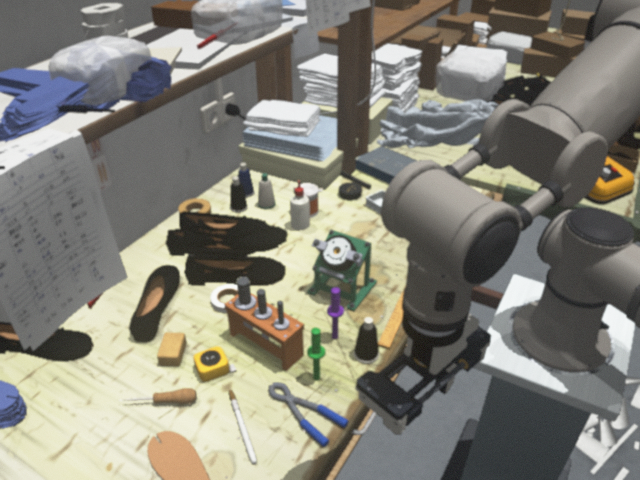

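View pics/top0.png

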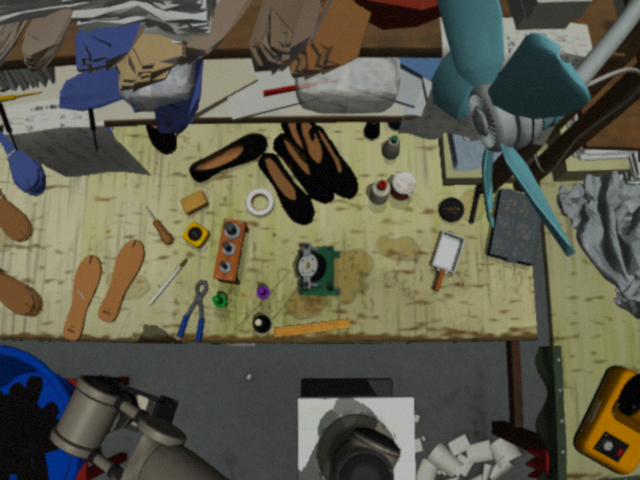

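Scene: rack at (265,325) with thick, 14 and thin drifts left to right, and the stand at (340,260). The green and purple decoys stand at (316,355) and (336,310). Top: pan at (447,252) with its handle towards the robot, wheel at (309,266), stand's open side facing right (world -y).

```bash
cat > h.py <<'E'
import numpy as np, cv2
from scipy.spatial.transform import Rotation as Ro
from cell import robot
def R(rpy): return Ro.from_euler('xyz',rpy).as_matrix()
def cam(c,s=None):
    if 'T_tool_cam' in c:
        T=np.eye(4);T[:3,:3]=R(s['tool_rot']);T[:3,3]=s['tool_pos'];T=T@np.array(c['T_tool_cam']);return T[:3,3],T[:3,:3]
    return np.array(c['xyz']),R(c['rotation'])
def ray(c,uv,s=None):
    o,M=cam(c,s);K=np.array(c['intrinsics'])
    d=np.array([(uv[0]-K[0,2])/K[0,0],(uv[1]-K[1,2])/K[1,1]]);x=d.copy()
    for _ in range(20): x=d/(1+c['k1']*(x@x))
    return o,M@np.array([x[0],-x[1],-1])
def onz(c,uv,z,s=None):
    o,d=ray(c,uv,s);return o+d*(z-o[2])/d[2]
def proj(c,P,s=None):
    o,M=cam(c,s);K=np.array(c['intrinsics']);p=(np.atleast_2d(P)-o)@M
    x=np.stack([p[:,0],-p[:,1]],1)/-p[:,2:];x=x*(1+c['k1']*(x**2).sum(1,keepdims=True))
    return x*[K[0,0],K[1,1]]+K[:2,2]
def tri(*rays):
    A=0;b=0
    for o,d in rays:
        d=d/np.linalg.norm(d);P=np.eye(3)-np.outer(d,d);A=A+P;b=b+P@o
    return np.linalg.solve(A,b)
def snap(n,f,crop=None,k=1):
    s=robot.observe();c=robot.read_camera(n);im=c['pixels'][:,:,::-1]
    if crop: im=im[crop[1]:crop[3],crop[0]:crop[2]]
    cv2.imwrite(f,cv2.resize(im,None,fx=k,fy=k,interpolation=cv2.INTER_CUBIC));return c,s
E
python3 - <<'E'
from h import *
c,_=snap('top','pics/topc.png',(205,205,470,305),3)
for n,uv,z in [('wheel',(309,266),.12),('d20',(233,229),.154),('d14',(229,248),.154),('d8',(226,267),.154),('panc',(448,252),.026),('hnd',(437,289),.024),('hnd0',(441,272),.024)]: print(n,onz(c,uv,z).round(4))
w=robot.read_camera('wrist');print(w['T_tool_cam'],w['intrinsics'],w['k1'])
E
```

```text
wheel [0.4937 0.124  0.12  ]
d20 [0.5859 0.3196 0.154 ]
d14 [0.5359 0.3285 0.154 ]
d8 [0.4866 0.3347 0.154 ]
panc [ 0.5461 -0.2651  0.026 ]
hnd [ 0.4419 -0.2292  0.024 ]
hnd0 [ 0.4896 -0.2427  0.024 ]
[[ 4.64632302e-04  9.58602215e-01  2.84748270e-01  7.70765674e-02]
 [ 9.99999837e-01 -5.39974617e-04  1.86089410e-04 -3.71025674e-04]
 [ 3.32142559e-04  2.84748137e-01 -9.58602310e-01 -1.41750542e-01]
 [ 0.00000000e+00  0.00000000e+00  0.00000000e+00  1.00000000e+00]] [[363.55982832   0.         312.62252174]
 [  0.         363.55982832 240.54449469]
 [  0.           0.           1.        ]] -0.06422377190373568
```

View pics/topc.png

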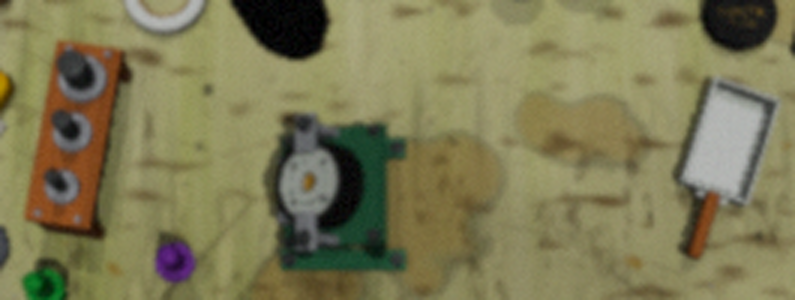

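```bash
cat >> h.py <<'E'
def go(p,yaw=None,s=None):
    s=s or robot.observe();M=R(s['tool_rot']);sh=M.T@(np.array(p)-s['tool_pos'])/.06
    y0=s['tool_rot'][2];sp=0 if yaw is None else -((yaw-y0+np.pi)%(2*np.pi)-np.pi)
    print('shift',sh.round(3),'spin',round(sp,3))
E
python3 - <<'E'
from h import *
go([.49,.138,.30],np.pi/2)
c=robot.read_camera('top')
f=lambda u:(u[0]/3+205-.33,u[1]/3+205-.33)
P=[onz(c,f(u),.026) for u in [(713,78),(776,97),(745,203),(680,184)]]
print(np.mean(P,0),[np.linalg.norm(P[i]-P[i-1]) for i in range(4)])
H=[onz(c,f(u),.03) for u in [(712,195),(693,257)]];print(H)
d=P[2]+P[3]-P[0]-P[1];print(np.arctan2(d[1],d[0]))
E
```

```text
shift [-7.087 -4.082 -0.942] spin 1.263
[ 0.54789102 -0.2640071   0.026     ] [np.float64(0.10772637137585678), np.float64(0.06250618488596525), np.float64(0.10715539651615205), np.float64(0.06338115066832371)]
[array([ 0.4952501 , -0.24453398,  0.03      ]), array([ 0.43752937, -0.22399291,  0.03      ])]
2.800278417330166
```

>>> {"fn": "step_arm", "kwargs": {
  "motion": [
    [[-7.09, -4.08, -0.94], 1.263],
    [[-7.09, -4.08, -0.94], 1.263],
    [[-7.09, -4.08, -0.94], 1.263],
    [[-7.09, -4.08, -0.94], 1.263],
    [[-7.09, -4.08, -0.94], 1.263],
    [[-7.09, -4.08, -0.94], 1.263],
    [[-7.09, -4.08, -0.94], 1.263],
    [[-7.09, -4.08, -0.94], 1.263],
    [[-7.09, -4.08, -0.94], 1.263],
    [[-7.09, -4.08, -0.94], 1.263]
  ],
  "hand": 0
}}

```text
time: 1.5
tool_pos: [0.4898, 0.1383, 0.2997]
tool_rot: [-3.14, -0.0, 1.57]
contact_force: [0.1, 0.9, 1.0]
opening: 0.0922
grip_force: 0.0
```

>>> {"fn": "step_arm", "kwargs": {
  "motion": [
    [[0, 0, 0], 0],
    [[0, 0, 0], 0]
  ]
}}

```text
time: 1.75
tool_pos: [0.4896, 0.1392, 0.3003]
tool_rot: [3.142, -0.0, 1.573]
contact_force: [0.5, 0.1, 0.1]
opening: 0.0917
grip_force: 0.0
```

Run:
```python
from h import *
c,s=snap('wrist','pics/w1.png');print(s['time'],s['tool_pos'],s['tool_rot'],s['qpos'],np.linalg.norm(s['qvel']))
import pickle;pickle.dump((c,s),open('w1.pkl','wb'))
```

```text
1.75 [0.48961799 0.13920035 0.30025205] [ 3.14150320e+00 -2.18608000e-04  1.57270307e+00] [1.26210856e-01 2.73301304e-01 1.46456963e+00 2.08740759e-04
 1.40360586e+00 1.24269398e-01] 0.005391841252284372
```

View pics/w1.png

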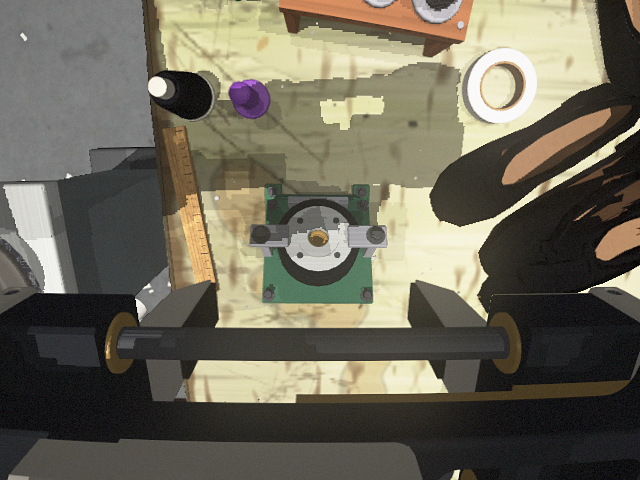

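Wrist view: bore at about (318,238) with brass in it, straps left and right. The plate's low edge is at row ~187 (towards +y), the high edge at row ~303.

Run:
```python
from h import *
im=cv2.imread('pics/w1.png')[172:312,240:400]
cv2.imwrite('pics/w1c.png',cv2.resize(im,None,fx=4,fy=4,interpolation=cv2.INTER_CUBIC))
```

```text
(no output)
```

View pics/w1c.png

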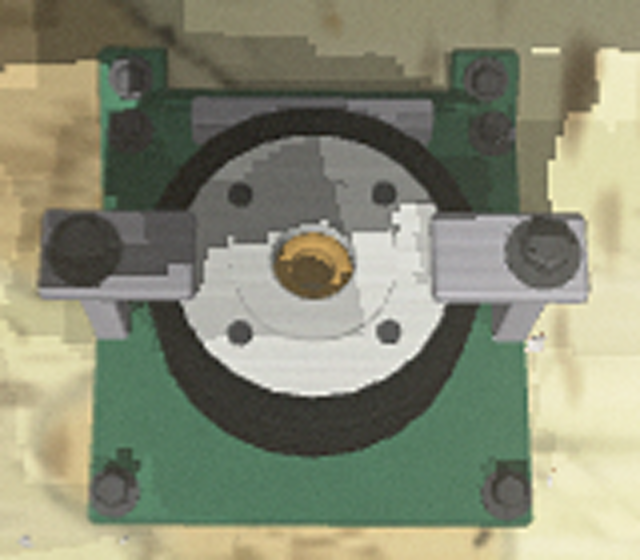

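Run:
```python
from h import *
import pickle
from scipy.optimize import least_squares
c,s=pickle.load(open('w1.pkl','rb'))
px=lambda u:np.array([240+(u[0]+.5)/4-.5,172+(u[1]+.5)/4-.5])
a=np.radians(35);ax=np.array([-np.sin(a),0,np.cos(a)]);tx=np.array([np.cos(a),0,np.sin(a)])
ex=np.array([0,0,.095]);face=ex+.046*ax;ey=np.array([0,1,0])
r=.0
M=[(face,(313.5,261.5)),(ex+.052*tx+.052*ey,(530,522)),(ex+.052*tx-.052*ey,(92,522))]
def f(p,full=0):
    Q=np.array([m for m,_ in M]);C,S=np.cos(p[2]),np.sin(p[2]);Q=Q@np.array([[C,S,0],[-S,C,0],[0,0,1]])+[p[0],p[1],0]
    return (proj(c,Q,s)-np.array([px(u) for _,u in M])).ravel()
o=least_squares(f,[.49,.1,-np.pi/2]);p=o.x;print(p,p[2]+np.pi/2,f(p).round(1))
C,S=np.cos(p[2]),np.sin(p[2])
print('face',p[0]+C*face[0],p[1]+S*face[0],face[2])
# drift rack from w1 top-left corner check via top camera
t=robot.read_camera('top');print(proj(t,[p[0]+C*face[0],p[1]+S*face[0],face[2]]))
print('j6 etc'); 
px0,py0,yw=.548,-.264,2.80; g=.100
G=np.array([px0+g*np.cos(yw),py0+g*np.sin(yw)]);print('grasp',G); go([*G,.12],yw-np.pi)
```

```text
[ 0.49419824  0.10178286 -1.56964419] 0.0011521350718970425 [-0.1 -1.1 -0.7  0.6  0.7  0.5]
face 0.49416784545604003 0.1281673630190181 0.1326809940372936
[[307.24120562 265.02496132]]
j6 etc
grasp [ 0.45377777 -0.23050118]
shift [-6.157 -0.611  3.004] spin 1.914
```

>>> {"fn": "step_arm", "kwargs": {
  "motion": [
    [[-6.16, -0.61, 3.0], 1.914],
    [[-6.16, -0.61, 3.0], 1.914],
    [[-6.16, -0.61, 3.0], 1.914],
    [[-6.16, -0.61, 3.0], 1.914],
    [[-6.16, -0.61, 3.0], 1.914],
    [[-6.16, -0.61, 3.0], 1.914],
    [[-6.16, -0.61, 3.0], 1.914],
    [[-6.16, -0.61, 3.0], 1.914],
    [[-6.16, -0.61, 3.0], 1.914],
    [[-6.16, -0.61, 3.0], 1.914]
  ]
}}

```text
time: 3.1
tool_pos: [0.4538, -0.2313, 0.1201]
tool_rot: [-3.141, -0.0, -0.31]
contact_force: [-0.1, -0.9, 0.6]
opening: 0.0921
grip_force: 0.0
```

>>> {"fn": "step_arm", "kwargs": {
  "motion": [
    [[0, 0, 0], 0.2],
    [[0, 0, 0], 0.12]
  ]
}}

```text
time: 3.35
tool_pos: [0.4539, -0.2311, 0.1202]
tool_rot: [-3.142, -0.0, -0.425]
contact_force: [-0.2, 0.2, 0.4]
opening: 0.0919
grip_force: 0.0
```

Run:
```python
from h import *
c,s=snap('wrist','pics/w2.png');print(s['time'],s['tool_pos'],s['tool_rot'],s['qpos'])
go([.4538,-.2305,.024],2.80-np.pi)
import pickle;pickle.dump((c,s),open('w2.pkl','wb'))
```

```text
3.35 [ 0.45387605 -0.23109479  0.12017014] [-3.14151470e+00 -1.93067242e-04 -4.24717307e-01] [-6.21587545e-01  4.50796286e-01  1.73601137e+00  1.39945536e-04
  9.54610907e-01  1.37384521e+00]
shift [-0.006 -0.009  1.603] spin -0.078
```

View pics/w2.png

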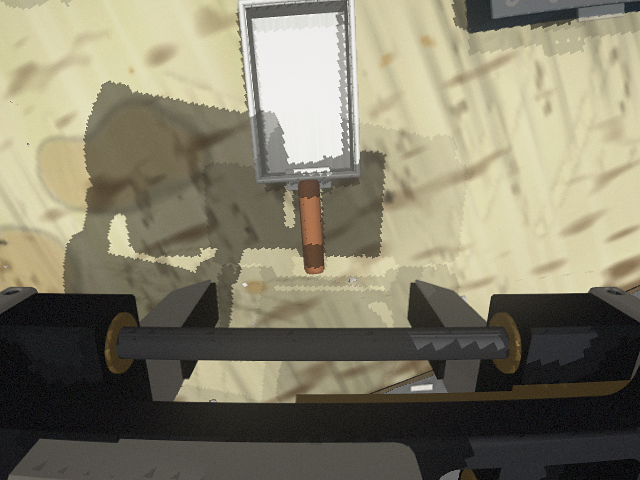

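The pan sits ahead with its handle from (309,182) to (315,270), in line with the tool after a small turn.

>>> {"fn": "step_arm", "kwargs": {
  "motion": [
    [[0, 0, 0.8], -0.08],
    [[0, 0, 1.4], -0.08],
    [[0, 0, 1.6], -0.08],
    [[0, 0, 1.6], -0.08]
  ]
}}

```text
time: 3.9
tool_pos: [0.4538, -0.2313, 0.024]
tool_rot: [-3.141, 0.001, -0.344]
contact_force: [0.2, -0.1, 1.1]
opening: 0.0918
grip_force: 0.0
```

>>> {"fn": "step_arm", "kwargs": {
  "motion": [
    [[0, 0, 0], 0],
    [[0, 0, 0], 0],
    [[0, 0, 0], 0],
    [[0, 0, 0], 0],
    [[0, 0, 0], 0],
    [[0, 0, 0], 0]
  ],
  "hand": 255,
  "squeeze": 15
}}

```text
time: 4.65
tool_pos: [0.4537, -0.2314, 0.0241]
tool_rot: [-3.142, 0.0, -0.344]
contact_force: [0.4, 0.2, -1.4]
opening: 0.0366
grip_force: 0.0
```

Run:
```python
from h import *
s=robot.observe();print(s['time'],s['tool_pos'],s['tool_rot'],s['opening'],s['grip_force'])
go([.494,-.11,.0255],np.pi/2)
```

```text
4.65 [ 0.45367838 -0.23139339  0.02408381] [-3.14151216e+00  3.76979896e-05 -3.44165743e-01] 0.03661630117644051 0.0
shift [-0.05  -2.131 -0.023] spin -1.915
```

>>> {"fn": "step_arm", "kwargs": {
  "motion": [
    [[0, 0, 0], 0],
    [[0, 0, 0], 0],
    [[0, 0, 0], 0],
    [[0, 0, 0], 0],
    [[0, 0, 0], 0]
  ]
}}

```text
time: 5.28
tool_pos: [0.4537, -0.2315, 0.0241]
tool_rot: [-3.142, 0.0, -0.344]
contact_force: [-0.2, 0.1, -0.6]
opening: 0.0139
grip_force: 15.0
```

Run:
```python
from h import *
s=robot.observe();print(s['time'],s['tool_pos'],s['tool_rot'],s['opening'],s['grip_force'])
go([.494,-.14,.024],np.pi/2)
```

```text
5.275 [ 0.4536734  -0.23145648  0.02406161] [-3.14151348e+00  6.21568012e-06 -3.44301856e-01] 0.01393831584257753 14.9721559882164
shift [ 1.180e-01 -1.662e+00  1.000e-03] spin -1.915
```

>>> {"fn": "step_arm", "kwargs": {
  "motion": [
    [[0.0, -0.2, 0], -0.18],
    [[0.0, -0.4, 0], -0.36],
    [[0.0, -0.6, 0], -0.54],
    [[0.05, -0.8, 0], -0.72],
    [[0.1, -1.0, 0], -0.9],
    [[0.12, -1.15, 0], -1.08],
    [[0.12, -1.3, 0], -1.26],
    [[0.12, -1.45, 0], -1.44],
    [[0.12, -1.6, 0], -1.62],
    [[0.12, -1.66, 0], -1.8]
  ]
}}

```text
time: 6.52
tool_pos: [0.4944, -0.1396, 0.0241]
tool_rot: [3.141, -0.0, 1.462]
contact_force: [-0.6, 0.4, -0.8]
opening: 0.0137
grip_force: 15.0
```

>>> {"fn": "step_arm", "kwargs": {
  "motion": [
    [[0, 0, 0], -0.11],
    [[0, 0, 0], -0.115]
  ]
}}

```text
time: 6.78
tool_pos: [0.4939, -0.1398, 0.024]
tool_rot: [-3.141, -0.0, 1.57]
contact_force: [-0.4, 0.8, 1.2]
opening: 0.0141
grip_force: 15.0
```

Run:
```python
from h import *
c,s=snap('wrist','pics/w3.png');print(s['time'],s['tool_pos'],s['tool_rot'],s['opening'],s['grip_force'],s['contact_force'])
```

```text
6.775 [ 0.49385486 -0.13984731  0.02404513] [-3.14102349e+00 -3.51619481e-04  1.57040822e+00] 0.014053968614069528 14.976511001586914 [-0.4084354   0.80883428  1.21445395]
```

View pics/w3.png

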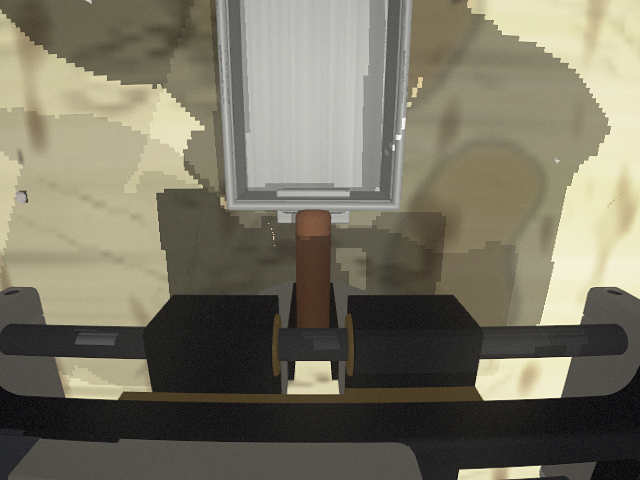

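Gripped and square: the pan's near wall is at row ~208, columns 226–402, centred at 314.

Run:
```python
from h import *
c=robot.read_camera('wrist');s=robot.observe()
A=onz(c,(226,208),.026,s);B=onz(c,(402,208),.026,s);print(A,B)
m=(A+B)/2;dy=.0718-(m[1]+.052);dx=.4942-m[0];print(dx,dy,np.arctan2((B-A)[1],(B-A)[0]))
go(s['tool_pos']+[dx,dy,0],None)
```

```text
[ 0.45974685 -0.09142588  0.026     ] [ 0.52883393 -0.09151939  0.026     ]
-9.038770605579449e-05 0.11127263680566618 -0.001353546746090105
shift [ 1.855e+00 -5.000e-03  1.000e-03] spin 0
```

>>> {"fn": "step_arm", "kwargs": {
  "motion": [
    [[0.4, 0, 0], 0],
    [[0.8, 0, 0], 0],
    [[1.2, 0, 0], 0],
    [[1.6, 0, 0], 0],
    [[1.85, 0, 0], 0],
    [[1.85, 0, 0], 0]
  ]
}}

```text
time: 7.62
tool_pos: [0.494, -0.0284, 0.0241]
tool_rot: [-3.142, -0.0, 1.571]
contact_force: [-0.1, 0.6, -1.3]
opening: 0.0135
grip_force: 15.0
```

>>> {"fn": "step_arm", "kwargs": {
  "motion": [
    [[0, 0, 0], 0],
    [[0, 0, 0], 0],
    [[0, 0, 0], 0],
    [[0, 0, 0], 0]
  ],
  "hand": 0
}}

```text
time: 8.12
tool_pos: [0.4941, -0.0294, 0.0241]
tool_rot: [3.141, -0.0, 1.57]
contact_force: [-0.3, -0.2, -0.7]
opening: 0.0492
grip_force: 0.0
```

Run:
```python
from h import *
c,s=snap('scene','pics/s2.png',(200,220,400,370),4);print(s['time'],s['tool_pos'],s['opening'],s['contact_force'])
```

```text
8.125 [ 0.49412017 -0.02939885  0.02412579] 0.049236875663852 [-0.28888034 -0.23376864 -0.69135708]
```

View pics/s2.png

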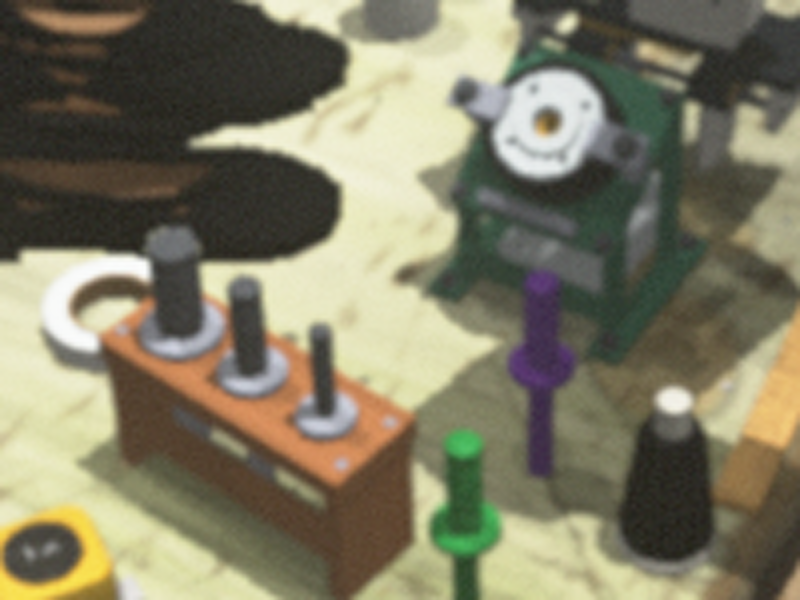

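The pan is under the stand (grey between the posts at crop (645,215)). The 14 mm drift is in the rack's middle hole, handle top at crop (245,285), collar centre (252,369).

Run:
```python
from h import *
sc=robot.read_camera('scene');t=robot.read_camera('top');s=robot.observe();print(s['time'],s['opening'],s['tool_pos'])
fs=lambda u:(200+(u[0]+.5)/4-.5,220+(u[1]+.5)/4-.5)
ft=lambda u:(205+(u[0]+.5)/3-.5,205+(u[1]+.5)/3-.5)
for n,a,b,z in [('d14top',(245,284),(64,122),.154),('d14col',(252,369),(71,131),.098),('d20col',(181,327),(82,76),.098),('d8col',(326,414),(61,186),.098)]:
    print(n,onz(sc,fs(a),z).round(4),onz(t,ft(b),z).round(4),tri(ray(sc,fs(a)),ray(t,ft(b))).round(4))
go([.4941,-.0294,.30],None); go([.53,.25,.30],None)
```

```text
8.275 0.061058032475057165 [ 0.49406831 -0.02918038  0.02409718]
d14top [0.5472 0.339  0.154 ] [0.5429 0.3365 0.154 ] [0.5453 0.3377 0.1531]
d14col [0.5472 0.3401 0.098 ] [0.5461 0.3406 0.098 ] [0.5463 0.3406 0.0987]
d20col [0.5966 0.3329 0.098 ] [0.5965 0.3322 0.098 ] [0.5968 0.3324 0.0975]
d8col [0.4974 0.3481 0.098 ] [0.4965 0.3481 0.098 ] [0.4969 0.3482 0.0982]
shift [-3.000e-03  1.000e-03 -4.598e+00] spin 0
shift [ 4.653  0.598 -4.598] spin 0
```

>>> {"fn": "step_arm", "kwargs": {
  "motion": [
    [[0, 0, -0.9], 0],
    [[0, 0, -1.8], 0],
    [[0, 0, -2.8], 0],
    [[0, 0, -3.8], 0],
    [[0.5, 0, -4.4], 0],
    [[1.5, 0.2, -4.4], 0],
    [[2.5, 0.4, -4.4], 0]
  ]
}}

```text
time: 9.15
tool_pos: [0.5183, 0.1222, 0.289]
tool_rot: [3.14, -0.0, 1.569]
contact_force: [0.3, 0.6, -0.4]
opening: 0.0921
grip_force: 0.0
```

Run:
```python
from h import *
s=robot.observe();print(s['time'],s['tool_pos'],s['opening'],s['contact_force'])
go([.5463,.3398,.24],2.985)
```

```text
9.15 [0.51834073 0.12219391 0.28895346] 0.09210097707945451 [ 0.31199061  0.61148451 -0.39888414]
shift [3.627 0.46  0.817] spin -1.416
```

>>> {"fn": "step_arm", "kwargs": {
  "motion": [
    [[0.9, 0.1, 0.2], -0.18],
    [[1.8, 0.2, 0.4], -0.36],
    [[2.7, 0.3, 0.6], -0.54],
    [[3.3, 0.4, 0.8], -0.72],
    [[3.6, 0.46, 0.8], -0.9],
    [[3.63, 0.46, 0.82], -1.08],
    [[3.63, 0.46, 0.82], -1.26],
    [[3.63, 0.46, 0.82], -1.416],
    [[3.63, 0.46, 0.82], -1.416],
    [[3.63, 0.46, 0.82], -1.416]
  ]
}}

```text
time: 10.4
tool_pos: [0.5456, 0.3387, 0.2389]
tool_rot: [-3.142, -0.0, 2.984]
contact_force: [-0.7, 0.1, -0.1]
opening: 0.0917
grip_force: 0.0
```

Run:
```python
from h import *
c,s=snap('wrist','pics/w4.png');print(s['time'],s['tool_pos'],s['tool_rot'],s['qpos'])
print(proj(c,[[.5463,.3398,.154],[.5463,.3398,.098],[.5968,.3324,.154],[.4969,.3482,.154]],s).round(1))
im=c['pixels']; import pickle;pickle.dump((c,s),open('w4.pkl','wb'))
go([.5463,.3398,.132],2.985)
```

```text
10.4 [0.54560021 0.33865925 0.23885219] [-3.14156289e+00 -1.77597894e-04  2.98373011e+00] [ 4.36216873e-01  5.65965749e-01  1.17533384e+00  7.58395709e-05
  1.40045689e+00 -9.76729771e-01]
[[315.1 255.6]
 [314.7 233.1]
 [315.8 324.5]
 [316.1 179.1]]
shift [-0.008  0.02   1.781] spin -0.001
```

View pics/w4.png

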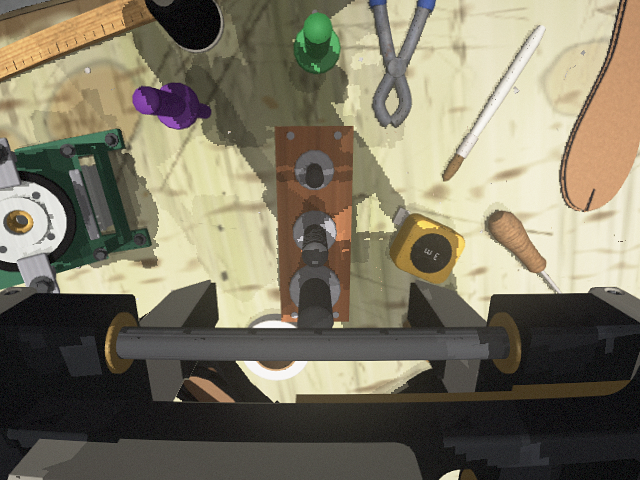

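The middle drift's handle top is at (314,255) and collar at (315,232), matching my projection (315,256)/(315,233). The descent is clear.

>>> {"fn": "step_arm", "kwargs": {
  "motion": [
    [[0, 0.02, 0.5], 0],
    [[0, 0.02, 1.0], 0],
    [[0, 0.02, 1.5], 0],
    [[0, 0.02, 1.78], 0],
    [[0, 0.02, 1.78], 0]
  ],
  "hand": 130
}}

```text
time: 11.08
tool_pos: [0.5454, 0.3396, 0.1311]
tool_rot: [-3.14, -0.002, 2.986]
contact_force: [0.3, 0.4, 0.1]
opening: 0.0474
grip_force: 0.0
```

>>> {"fn": "step_arm", "kwargs": {
  "motion": [
    [[0, 0, 0], 0],
    [[0, 0, 0], 0],
    [[0, 0, 0], 0],
    [[0, 0, 0], 0],
    [[0, 0, 0], 0],
    [[0, 0, 0], 0]
  ],
  "hand": 255,
  "squeeze": 15
}}

```text
time: 11.82
tool_pos: [0.5461, 0.3399, 0.1329]
tool_rot: [3.141, 0.001, 2.987]
contact_force: [-1.0, -0.8, 5.9]
opening: 0.0176
grip_force: 15.0
```

>>> {"fn": "step_arm", "kwargs": {
  "motion": [
    [[0, 0, -0.4], 0],
    [[0, 0, -0.83], 0],
    [[0, 0, -0.83], 0.18],
    [[0, 0, -0.83], 0.36],
    [[0, 0, -0.83], 0.54],
    [[0, 0, -0.83], 0.72],
    [[0, 0, -0.83], 0.9],
    [[0, 0, -0.83], 1.08],
    [[0, 0, -0.83], 1.26],
    [[0, 0, -0.83], 1.414]
  ]
}}

```text
time: 13.08
tool_pos: [0.5455, 0.3398, 0.181]
tool_rot: [-3.14, 0.001, 1.567]
contact_force: [-0.4, -0.3, -2.4]
opening: 0.0174
grip_force: 15.0
```

>>> {"fn": "step_arm", "kwargs": {
  "motion": [
    [[0, 0, 0], 0]
  ]
}}

```text
time: 13.2
tool_pos: [0.5455, 0.3398, 0.1812]
tool_rot: [-3.14, 0.0, 1.574]
contact_force: [0.2, 0.3, -1.7]
opening: 0.0174
grip_force: 15.0
```

>>> {"fn": "step_arm", "kwargs": {
  "motion": [
    [[0.0, 0, -0.035], 0],
    [[0.12, 0, -0.035], 0],
    [[0.24, 0, -0.035], 0],
    [[0.36, 0, -0.035], 0],
    [[0.48, 0, -0.035], 0],
    [[0.6, 0, -0.035], 0]
  ]
}}

```text
time: 13.95
tool_pos: [0.5456, 0.3762, 0.1836]
tool_rot: [-3.141, 0.001, 1.573]
contact_force: [0.9, -3.4, -3.4]
opening: 0.0179
grip_force: 15.0
```

>>> {"fn": "step_arm", "kwargs": {
  "motion": [
    [[0.12, 0, 0], 0],
    [[0.24, 0, 0], 0],
    [[0.36, 0, 0], 0],
    [[0.46, 0, 0], 0],
    [[0.53, 0, 0], 0],
    [[0.53, 0, 0], 0]
  ]
}}

```text
time: 14.7
tool_pos: [0.5458, 0.4083, 0.1843]
tool_rot: [3.141, -0.001, 1.573]
contact_force: [-0.1, -0.1, -0.4]
opening: 0.0174
grip_force: 15.0
```

>>> {"fn": "step_arm", "kwargs": {
  "motion": [
    [[0, 0, -0.7], 0],
    [[0, 0, -1.45], 0],
    [[-0.6, 0, -1.45], 0],
    [[-1.3, -0.3, -1.45], 0],
    [[-2.1, -0.6, -1.45], 0],
    [[-2.8, -0.86, -1.3], 0],
    [[-3.4, -0.86, -1.0], 0],
    [[-3.4, -0.86, -0.93], 0],
    [[-3.4, -0.86, -0.93], 0]
  ]
}}

```text
time: 15.82
tool_pos: [0.4949, 0.2042, 0.2402]
tool_rot: [3.141, -0.001, 1.572]
contact_force: [0.3, -0.4, -1.0]
opening: 0.0174
grip_force: 15.0
```

Run:
```python
from h import *
c,s=snap('scene','pics/s3.png',(270,160,430,280),5);print(s['time'],s['tool_pos'],s['tool_rot'],s['contact_force'])
import pickle;pickle.dump((c,s),open('s3.pkl','wb'))
g=s['tool_pos']+[0,0,.002]
for th in (25,30,35,40):
    a=np.radians(th);d=np.array([0,np.sin(a),np.cos(a)])
    q=proj(c,[g+d*.019,g-d*.043,g-d*.118]);print(th,((q-[270,160]+.5)*5-.5).round(0).tolist())
print('bore',((proj(c,[.4942,.1282,.1327])-[270,160]+.5)*5).round())
```

```text
15.825 [0.49485603 0.20421323 0.2401645 ] [ 3.14076993e+00 -1.28664141e-03  1.57230999e+00] [ 0.25377868 -0.39610089 -0.99430034]
25 [[235.0, 309.0], [269.0, 391.0], [306.0, 481.0]]
30 [[233.0, 313.0], [273.0, 384.0], [317.0, 461.0]]
35 [[231.0, 316.0], [277.0, 376.0], [326.0, 440.0]]
40 [[229.0, 320.0], [280.0, 367.0], [336.0, 419.0]]
bore [[337. 454.]]
```

View pics/s3.png

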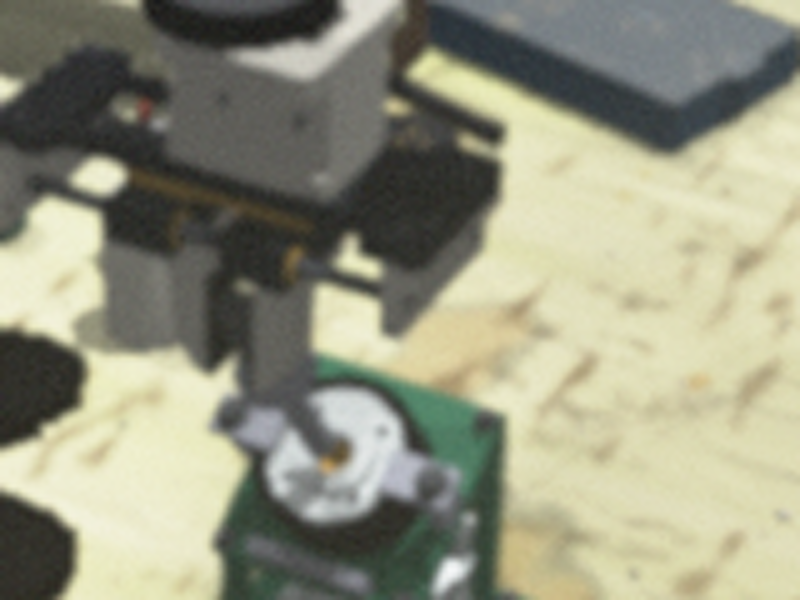

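The drift leans correctly over the wheel; its shank runs from about (300,395) to a tip near (332,448), just above the brass at (335,458). I'll read the pixels numerically.

Run:
```python
from h import *
import pickle
c,s=pickle.load(open('s3.pkl','rb'));p=c['pixels'].astype(int)
np.set_printoptions(linewidth=200)
print('cols',np.arange(322,346))
for v in range(234,258): print(v,' '.join('%3d%s'%(p[v,u].mean(),'b' if p[v,u,0]-p[v,u,2]>40 else ' ') for u in range(322,346)))
g=s['tool_pos']+[0,0,.002]
for th in (25,30,35,40):
    a=np.radians(th);d=np.array([0,np.sin(a),np.cos(a)]);n=np.array([1,0,0]);t=np.array([0,np.cos(a),-np.sin(a)])
    ph=np.linspace(0,2*np.pi,8,endpoint=False)
    q=proj(c,[g-d*.118+.007*(np.cos(f)*n+np.sin(f)*t) for f in ph]);print(th,q.round(1).tolist())
```

```text
cols [322 323 324 325 326 327 328 329 330 331 332 333 334 335 336 337 338 339 340 341 342 343 344 345]
234  95   98   95   91   91   90   87   84   82   85   87   93  100  101   99   97   88   90   97  101  113  123  131  144 
235  94   95   95   91   85   82   83   83   83   81   80   82   82   81   84   75   77   70   73   82   83   91  101  109 
236  97   95   92   88   84   81   82   84   84   78   73   68   68   68   70   77   78   79   71   64   64   70   76   82 
237  91   91   87   84   85   85   87   85   82   85   80   84   96  112  117  126  130  124  120  110  106   92   74   69 
238  87   83   84   84   84   81   83   82   86   93  112  132  152  172  182  183  182  182  179  174  165  148  119   91 
239  83   83   82   82   81   81   84   84   91  115  146  175  191  207  210  209  211  208  207  207  200  190  168  140 
240  89   82   86   81   85   83   79   82   91  116  148  174  195  210  211  217  214  216  212  213  213  213  202  180 
241 111  109  109  104   95   86   83   76   85   99  127  151  177  207  215  215  214  214  216  216  215  215  212  204 
242 1
[... 1806 characters left out ...]
76  183  186  191  192  188  194  211  218  209 
257  61   93  149  199  207  186  162  142  129  123  121  117  134  158  168  164  165  163  162  181  209  224  218  191 
25 [[328.0, 254.8], [327.8, 256.9], [329.4, 258.4], [331.8, 258.3], [333.7, 256.8], [333.8, 254.6], [332.3, 253.1], [329.9, 253.2]]
30 [[330.1, 250.8], [329.9, 253.0], [331.5, 254.5], [333.9, 254.4], [335.7, 252.7], [335.9, 250.5], [334.3, 249.0], [331.9, 249.1]]
35 [[332.1, 246.7], [332.0, 249.0], [333.6, 250.5], [336.0, 250.3], [337.7, 248.6], [337.8, 246.3], [336.2, 244.8], [333.8, 244.9]]
40 [[333.9, 242.4], [333.9, 244.8], [335.5, 246.3], [337.9, 246.1], [339.6, 244.3], [339.6, 241.9], [337.9, 240.4], [335.6, 240.6]]
```

>>> {"fn": "step_arm", "kwargs": {
  "motion": [
    [[-0.05, -0.01, -0.03], 0],
    [[-0.12, -0.01, 0.06], 0],
    [[-0.18, -0.01, 0.15], 0],
    [[-0.24, -0.01, 0.24], 0],
    [[-0.24, -0.01, 0.24], 0],
    [[-0.24, -0.01, 0.24], 0]
  ]
}}

```text
time: 16.62
tool_pos: [0.4941, 0.1891, 0.2255]
tool_rot: [3.141, -0.0, 1.573]
contact_force: [-0.7, 1.6, -0.2]
opening: 0.0176
grip_force: 15.0
```

Run:
```python
from h import *
import pickle
c=robot.read_camera('scene');s=robot.observe();p=c['pixels'].astype(int);pickle.dump((c,s),open('s4.pkl','wb'))
print(s['time'],s['tool_pos'],s['contact_force'],s['torque'],s['opening'])
for v in range(236,260): print(v,' '.join('%3d%s'%(p[v,u].mean(),'b' if p[v,u,0]-p[v,u,2]>40 else ' ') for u in range(322,346)))
print(proj(c,[.4942,.1282,.1327]))
```

```text
16.675 [0.49402159 0.18917674 0.2254479 ] [0.02070553 1.6576053  0.03794702] [0.02536246 0.02502604 0.03380901] 0.018001358121524556
236  89   76   76   90   98   96   95   97   94   92   87   83   83   80   82   81   83   76   69   67   71   71   76   84 
237  85   75   81   87   95   94   97   92   91   87   87   82   85   86  104  126  131  129  120  115  107   95   74   68 
238  91   81   85   91   91   94   93   89   88   88   79   84   86  100  135  171  182  183  176  173  163  145  117   89 
239  98   77   80   91   91   88   88   86   89   79   80   83   90  117  164  196  209  208  205  207  204  187  166  140 
240 113   91   82   87   87   86   83   84   83   81   81   85  100  136  181  209  214  215  216  214  211  211  202  179 
241 130  104   91   84   85   85   82   84   80   79   84   82   99  134  180  209  216  214  212  211  214  213  210  203 
242 146  122  109   93   89   83   87   87   84   81   83   82   93  126  168  200  216  216  214  216  213  214  215  213 
243 164  153  142  126  111  105  113  118  104   88   80   78   86  102  144  182  208  215  218  
[... 1338 characters left out ...]
 142  157  168  179  192  202  193  185  193  202 
255  76  129  178  198  184  144  125  125  129  132  132  133  138  147  167  177  182  183  189  189  182  184  197  202 
256  67  106  166  197  192  153  131  127  126  126  129  133  144  163  174  178  177  173  169  168  180  192  199  189 
257  54   92  150  195  196  162  143  132  130  122  124  131  146  161  169  164  164  155  149  161  192  206  198  172 
258  51   78  125  165  175  155  141  138  132  127  130  136  148  153  147  142  150  145  137  162  198  204  188  149 
259  54   60   88  119  141  136  136  137  138  142  152  171  181  170  148  149  153  148  132  156  191  198  171  128 
[[336.93111222 250.38009805]]
```

>>> {"fn": "step_arm", "kwargs": {
  "motion": [
    [[-0.015, 0, 0.02], 0],
    [[-0.03, 0, 0.04], 0],
    [[-0.045, 0, 0.06], 0],
    [[-0.057, 0, 0.082], 0],
    [[-0.057, 0, 0.082], 0]
  ],
  "squeeze": 30
}}

```text
time: 17.3
tool_pos: [0.4947, 0.1871, 0.2222]
tool_rot: [3.138, -0.003, 1.573]
contact_force: [-0.9, 5.5, 9.3]
opening: 0.0175
grip_force: 30.0
```

>>> {"fn": "step_arm", "kwargs": {
  "motion": [
    [[-0.02, 0, 0.027], 0],
    [[-0.038, 0, 0.055], 0],
    [[-0.057, 0, 0.082], 0],
    [[-0.076, 0, 0.11], 0],
    [[-0.096, 0, 0.137], 0],
    [[-0.115, 0, 0.164], 0],
    [[-0.134, 0, 0.191], 0],
    [[-0.153, 0, 0.218], 0],
    [[-0.172, 0, 0.245], 0],
    [[-0.191, 0, 0.273], 0]
  ]
}}

```text
time: 18.55
tool_pos: [0.4946, 0.176, 0.2058]
tool_rot: [3.138, -0.004, 1.573]
contact_force: [-1.5, 7.7, 8.8]
opening: 0.0175
grip_force: 30.0
```

>>> {"fn": "step_arm", "kwargs": {
  "motion": [
    [[-0.02, 0, 0.027], 0],
    [[-0.038, 0, 0.055], 0],
    [[-0.057, 0, 0.082], 0],
    [[-0.076, 0, 0.11], 0],
    [[-0.096, 0, 0.137], 0],
    [[-0.115, 0, 0.164], 0],
    [[-0.134, 0, 0.191], 0],
    [[-0.134, 0, 0.191], 0]
  ]
}}

```text
time: 19.55
tool_pos: [0.494, 0.1662, 0.1924]
tool_rot: [-3.141, -0.0, 1.573]
contact_force: [1.3, 2.0, -2.8]
opening: 0.0172
grip_force: 30.0
```

>>> {"fn": "step_arm", "kwargs": {
  "motion": [
    [[0.1, 0, -0.143], 0],
    [[0.2, 0, -0.286], 0],
    [[0.3, 0, -0.43], 0],
    [[0.4, 0, -0.57], 0],
    [[0.5, 0, -0.715], 0],
    [[0.6, 0, -0.86], 0],
    [[0.7, 0, -1.0], 0],
    [[0.7, 0, -1.4], 0],
    [[0.7, 0, -1.7], 0]
  ],
  "squeeze": 20
}}

```text
time: 20.68
tool_pos: [0.494, 0.2086, 0.2958]
tool_rot: [3.141, -0.0, 1.573]
contact_force: [0.8, 0.3, -2.9]
opening: 0.0176
grip_force: 20.0
```

Run:
```python
from h import *
s=robot.observe();print(s['time'],s['tool_pos'],s['contact_force'],s['opening'])
for n,box in [('scene',(310,215,390,300)),('top',(290,230,350,310)),('wrist',(0,0,640,480))]:
    c=robot.read_camera(n);p=c['pixels'].astype(int);r,g,b=p[...,0],p[...,1],p[...,2]
    m=(r-b>60)&(r>1.12*g)&(r>90);sub=m[box[1]:box[3],box[0]:box[2]];v,u=np.nonzero(sub)
    print(n,len(u),(u.mean()+box[0],v.mean()+box[1],u.std(),v.std()) if len(u) else '')
    if n=='scene':
        for v in range(236,258): print(v,' '.join('%3d%s'%(p[v,u].mean(),'b' if p[v,u,0]-p[v,u,2]>40 else ' ') for u in range(326,344)))
        print(proj(c,[[.4942,.09,.02],[.4942,.08,.02]]))
```

```text
20.675 [0.49398722 0.20859093 0.29580228] [ 0.84819502  0.30502435 -2.94447824] 0.017614996148180625
scene 1 (np.float64(385.0), np.float64(281.0), np.float64(0.0), np.float64(0.0))
236 207  164  125  101   93   83   78   69   74   75   79   77   82   79   68   72   71   75 
237 187  143  109   87   74   74   75   87  100  115  122  127  133  127  122  115  105   92 
238 163  116   87   70   78   98  119  136  155  173  184  184  185  183  178  173  166  146 
239 133   88   73   82  115  152  168  180  189  202  210  212  210  210  210  208  202  190 
240 103   80   94  127  155  186  190  187  196  210  215  215  217  215  215  217  215  212 
241 114  114  144  172  191  194  180  160  181  203  213  216  212  215  214  215  219  218 
242 147  154  179  203  208  200  173  156  174  206  215  217  218  216  215  218  219  222 
243 158  166  191  212  214  201  190  178  195  213  218  217  218  216  216  219  218  224 
244 156  163  192  209  215  213  208  205  212  216  218  216  217  216  219  221  222  225 
245 151  166  196  213  217  214  218  215  211  204  203  206  207  214
[... 779 characters left out ...]
92  167  166  182  208  213  217  212  203  189  178  188  203  214  223  225  215  200 
255 183  155  156  171  191  207  216  219  215  208  211  214  219  221  223  214  199  201 
256 201  190  184  177  175  189  205  214  215  217  218  211  212  209  199  191  197  212 
257 211  218  213  196  178  170  178  189  194  201  199  195  185  174  168  177  205  220 
[[344.22202076 279.73977903]
 [346.21716362 277.36239483]]
top 82 (np.float64(344.5609756097561), np.float64(285.390243902439), np.float64(7.043588264056287), np.float64(16.234377929867836))
wrist 15381 (np.float64(379.1200832195566), np.float64(123.81347116572394), np.float64(128.59157211741245), np.float64(91.36950640692487))
```

>>> {"fn": "step_arm", "kwargs": {
  "motion": [
    [[-0.07, 0.01, 0.45], 0],
    [[-0.07, 0.01, 0.93], 0],
    [[-0.07, 0.01, 0.93], 0]
  ]
}}

```text
time: 21.2
tool_pos: [0.4929, 0.2037, 0.2361]
tool_rot: [-3.135, 0.002, 1.573]
contact_force: [0.2, -0.6, -0.8]
opening: 0.0177
grip_force: 20.0
```

Run:
```python
from h import *
c=robot.read_camera('scene');s=robot.observe();p=c['pixels'].astype(int)
print(s['time'],s['tool_pos'],s['contact_force'])
for v in range(236,258): print(v,' '.join('%3d%s'%(p[v,u].mean(),'b' if p[v,u,0]-p[v,u,2]>40 else ' ') for u in range(322,346)))
g=s['tool_pos']+[0,0,.002]
for th in (32,35,38):
  for L in (.112,.118):
    a=np.radians(th);d=np.array([0,np.sin(a),np.cos(a)]);t=np.array([0,np.cos(a),-np.sin(a)])
    q=proj(c,[g-d*L+.007*(np.cos(f)*np.array([1,0,0])+np.sin(f)*t) for f in np.linspace(0,2*np.pi,6,endpoint=False)]);print(th,L,q.round(1).tolist())
```

```text
21.25 [0.49393056 0.20394795 0.23791782] [-0.13721157  0.5342576  -1.04420704]
236  89   96  100   95   95   88   87   84   82   83   81   78   76   71   68   80   81   77   69   64   63   72   79   82 
237  93   95   94   93   91   88   84   83   82   81   81   89  100  113  122  127  129  131  120  114  104   90   75   68 
238  85   93   92   89   87   85   82   86   82   86   93  112  148  171  181  182  184  183  176  173  164  146  121   93 
239  88   91   90   88   82   84   84   82   85   88  108  146  184  203  208  209  210  209  207  209  200  191  169  140 
240  86   88   89   83   84   82   80   84   83   89  121  156  186  211  215  214  214  216  212  215  215  211  201  178 
241  86   84   80   84   84   84   82   83   86   89  112  141  180  204  215  215  213  212  215  216  215  212  212  203 
242  99   90   83   84   83   85   84   82   85   91  101  130  170  204  215  216  216  219  214  212  213  216  216  216 
243 128  114  110  107   97   83   81   80   81   79   95  122  160  201  216  216  216  218  218  218  213  216  219  221 
244 156  150  142  136  124  
[... 1642 characters left out ...]
117  117  126  147  158  161  157  156  177  210  224  218  186 
32 0.112 [[330.6, 249.0], [330.8, 251.9], [333.7, 252.9], [336.3, 250.9], [336.0, 248.0], [333.2, 247.0]]
32 0.118 [[331.3, 250.0], [331.6, 253.0], [334.4, 253.9], [337.0, 252.0], [336.7, 249.1], [333.9, 248.1]]
35 0.112 [[331.7, 246.6], [332.0, 249.5], [334.8, 250.5], [337.4, 248.5], [337.1, 245.5], [334.3, 244.6]]
35 0.118 [[332.5, 247.6], [332.8, 250.5], [335.6, 251.5], [338.1, 249.5], [337.8, 246.5], [335.0, 245.6]]
38 0.112 [[332.8, 244.2], [333.1, 247.2], [335.9, 248.1], [338.5, 246.1], [338.1, 243.1], [335.3, 242.1]]
38 0.118 [[333.6, 245.0], [333.9, 248.0], [336.8, 249.0], [339.2, 246.9], [338.9, 243.9], [336.1, 243.0]]
```

>>> {"fn": "step_arm", "kwargs": {
  "motion": [
    [[0, 0, -0.5], 0],
    [[0, 0, -0.9], 0],
    [[0.8, 0.2, -0.9], 0],
    [[1.7, 0.5, -0.9], 0],
    [[2.6, 0.87, -0.9], 0],
    [[3.3, 0.87, -0.9], 0],
    [[3.3, 0.87, -0.9], 0],
    [[3.3, 0.87, -0.9], 0]
  ]
}}

```text
time: 22.25
tool_pos: [0.5464, 0.402, 0.2936]
tool_rot: [3.141, 0.0, 1.573]
contact_force: [0.2, -0.8, -1.7]
opening: 0.0175
grip_force: 20.0
```

Run:
```python
from h import *
s=robot.observe();print(s['time'],s['tool_pos'],s['contact_force']); go([.546,.4018,.1824],np.pi/2)
```

```text
22.25 [0.54636411 0.40198496 0.29356041] [ 0.16688462 -0.836325   -1.69156832]
shift [-0.003 -0.008  1.853] spin 0.002
```

>>> {"fn": "step_arm", "kwargs": {
  "motion": [
    [[0, 0, 0.6], 0],
    [[0, 0, 1.2], 0],
    [[0, 0, 1.6], 0],
    [[0, 0, 1.7], 0],
    [[0, 0, 1.78], 0],
    [[0, 0, 1.85], 0],
    [[0, 0, 1.85], 0]
  ]
}}

```text
time: 23.12
tool_pos: [0.5465, 0.4022, 0.1824]
tool_rot: [3.141, -0.0, 1.573]
contact_force: [0.2, 0.2, -0.9]
opening: 0.0174
grip_force: 20.0
```

>>> {"fn": "step_arm", "kwargs": {
  "motion": [
    [[0, 0, 0.04], 0],
    [[-0.08, 0, 0.04], 0],
    [[-0.16, 0, 0.04], 0],
    [[-0.24, 0, 0.04], 0],
    [[-0.32, 0, 0.04], 0],
    [[-0.32, 0, 0.04], 0]
  ],
  "squeeze": 10
}}

```text
time: 23.88
tool_pos: [0.5464, 0.3824, 0.1794]
tool_rot: [-3.141, 0.0, 1.572]
contact_force: [0.2, 0.5, -1.4]
opening: 0.0176
grip_force: 10.0
```

Run:
```python
from h import *
c=robot.read_camera('scene');s=robot.observe();p=c['pixels'].astype(int);g=s['tool_pos']+[0,0,.002]
for th in (15,22,33,42):
    a=np.radians(th);d=np.array([0,np.sin(a),np.cos(a)]);t=np.array([0,np.cos(a),-np.sin(a)])
    print(th,'collar',proj(c,[g-d*.040+.018*(np.cos(f)*np.array([1,0,0])+np.sin(f)*t) for f in np.linspace(0,2*np.pi,8,endpoint=False)]).round(0).tolist(),'shank -30,-60,-75',proj(c,[g-d*.073,g-d*.103,g-d*.118]).round(1).tolist())
u0,v0=proj(c,[.546,.34,.092])[0];print(u0,v0)
for v in range(int(v0)-36,int(v0)+14,2): print(v,' '.join('%3d%s'%(p[v,u].mean(),'b' if p[v,u,0]-p[v,u,2]>45 else ' ') for u in range(int(u0)-26,int(u0)+24,2)))
print(list(range(int(u0)-26,int(u0)+24,2)))
```

```text
15 collar [[244.0, 302.0], [243.0, 308.0], [247.0, 312.0], [254.0, 313.0], [259.0, 308.0], [261.0, 302.0], [257.0, 298.0], [250.0, 298.0]] shank -30,-60,-75 [[255.6, 314.5], [259.0, 322.6], [260.7, 326.5]]
22 collar [[246.0, 300.0], [244.0, 306.0], [248.0, 311.0], [255.0, 311.0], [261.0, 306.0], [262.0, 300.0], [258.0, 295.0], [251.0, 295.0]] shank -30,-60,-75 [[258.0, 310.8], [262.3, 317.5], [264.4, 320.8]]
33 collar [[247.0, 297.0], [247.0, 303.0], [251.0, 308.0], [257.0, 308.0], [263.0, 303.0], [263.0, 296.0], [259.0, 291.0], [253.0, 292.0]] shank -30,-60,-75 [[261.4, 304.7], [266.9, 309.0], [269.6, 311.1]]
42 collar [[249.0, 294.0], [248.0, 301.0], [253.0, 305.0], [259.0, 305.0], [264.0, 300.0], [264.0, 293.0], [260.0, 288.0], [253.0, 288.0]] shank -30,-60,-75 [[263.8, 299.4], [270.2, 301.7], [273.3, 302.8]]
263.3476503613575 314.1945942509467
278  44   43   45   45   44   43   45   45   45   48   43   45   51   50   44   46   45   55   56   49   50   53   49   46   72 
280  44   38   37   45   42   47   53   76   66   55   45   57   71   56   49   54   57   62   63   57   54   5
[... 2410 characters left out ...]
68   63   77b  73b  76b  75b  78b  80   56   53   63   97 
320  59   63   62   61   66   59   60   60   58   56   59   61   58   59   60   66   71b  75b  78b  92   94   61   49   62  101 
322  61   60   56   66   72   62   61   59   58   59   57   60   61   62   61   57   59   70   78   96  102   69   50   61   87 
324  65   65   63   66   78   76   70   63   60   57   61   57   56   65   58   60   59   60   70   89   99   92   75   72   80 
326  60   61   62   65   64   76   79   70   78   68   55   61   57   59   59   61   57   62   66   76   80   90   93   80   78 
[237, 239, 241, 243, 245, 247, 249, 251, 253, 255, 257, 259, 261, 263, 265, 267, 269, 271, 273, 275, 277, 279, 281, 283, 285]
```

>>> {"fn": "step_arm", "kwargs": {
  "motion": [
    [[-0.1, 0, 0], 0],
    [[-0.2, 0, 0], 0],
    [[-0.3, 0, 0], 0],
    [[-0.4, 0, 0], 0],
    [[-0.5, 0, 0], 0],
    [[-0.6, 0, 0], 0],
    [[-0.7, 0, 0], 0],
    [[-0.75, 0, 0], 0],
    [[-0.75, 0, 0], 0]
  ]
}}

```text
time: 25.05
tool_pos: [0.5465, 0.3377, 0.1796]
tool_rot: [3.141, 0.0, 1.572]
contact_force: [-0.7, 0.4, -1.3]
opening: 0.0179
grip_force: 10.0
```

>>> {"fn": "step_arm", "kwargs": {
  "motion": [
    [[0, 0, 0.1], 0],
    [[0, 0, 0.2], 0],
    [[0.02, 0, 0.3], 0],
    [[0.03, 0, 0.4], 0],
    [[0.03, 0, 0.5], 0],
    [[0.03, 0, 0.6], 0]
  ],
  "squeeze": 6
}}

```text
time: 25.8
tool_pos: [0.5464, 0.3398, 0.143]
tool_rot: [-3.142, -0.0, 1.573]
contact_force: [-1.2, 0.2, -2.5]
opening: 0.0178
grip_force: 6.0
```

>>> {"fn": "step_arm", "kwargs": {
  "motion": [
    [[0, 0, 0], -0.18],
    [[0, 0, 0], -0.36],
    [[0, 0, 0], -0.54],
    [[0, 0, 0], -0.72],
    [[0, 0, 0], -0.9],
    [[0, 0, 0], -1.08],
    [[0, 0, 0], -1.26],
    [[0, 0, 0], -1.414],
    [[0, 0, 0], -1.414]
  ]
}}

```text
time: 26.92
tool_pos: [0.5465, 0.3398, 0.1433]
tool_rot: [3.142, 0.0, 2.985]
contact_force: [0.8, 0.3, -1.8]
opening: 0.018
grip_force: 6.0
```

>>> {"fn": "step_arm", "kwargs": {
  "motion": [
    [[0, 0, 0.06], 0],
    [[0, 0, 0.12], 0],
    [[0, 0, 0.16], 0],
    [[0, 0, 0.18], 0],
    [[0, 0, 0.18], 0]
  ]
}}

```text
time: 27.55
tool_pos: [0.547, 0.3396, 0.1341]
tool_rot: [3.141, 0.002, 2.986]
contact_force: [-0.6, -2.4, 6.5]
opening: 0.0179
grip_force: 6.0
```

>>> {"fn": "step_arm", "kwargs": {
  "motion": [
    [[0, 0, 0], 0],
    [[0, 0, 0], 0],
    [[0, 0, 0], 0],
    [[0, 0, 0], 0]
  ],
  "hand": 100
}}

```text
time: 28.05
tool_pos: [0.5464, 0.3398, 0.1325]
tool_rot: [-3.142, -0.0, 2.987]
contact_force: [-0.2, 0.5, -0.3]
opening: 0.0527
grip_force: 0.0
```

>>> {"fn": "step_arm", "kwargs": {
  "motion": [
    [[0, 0, -0.3], 0],
    [[0, 0, -0.8], 0],
    [[0, 0, -1.8], 0],
    [[0, 0, -1.8], 0]
  ]
}}

```text
time: 28.55
tool_pos: [0.5485, 0.3408, 0.2465]
tool_rot: [3.135, 0.009, 2.987]
contact_force: [1.2, -0.1, -0.6]
opening: 0.0558
grip_force: 0.0
```

Run:
```python
from h import *
import pickle
s=robot.observe();c=robot.read_camera('wrist');print(s['time'],s['tool_pos'],s['contact_force'],s['opening'])
c0,s0=pickle.load(open('w4.pkl','rb'))
# compare with pre-grasp wrist picture: patch around each drift
pts=np.array([[.5463,.3398,.154],[.5463,.3398,.098],[.5968,.3324,.098],[.4969,.3482,.154],[.4969,.3482,.098]])
g=lambda im:cv2.cvtColor(im,cv2.COLOR_RGB2GRAY)
a,b=proj(c0,pts,s0),proj(c,pts,s)
for i in range(5):
    u,v=a[i].round().astype(int);T=g(c0['pixels'])[v-12:v+13,u-12:u+13]
    x,y=b[i].round().astype(int);S=g(c['pixels'])[y-27:y+28,x-27:x+28]
    r=cv2.matchTemplate(S,T,cv2.TM_CCOEFF_NORMED);_,m,_,l=cv2.minMaxLoc(r);print(i,round(m,2),l[0]-15,l[1]-15)
```

```text
28.55 [0.54848532 0.34082339 0.24645905] [ 1.20598238 -0.14053059 -0.62451674] 0.0557833276537098
0 0.48 7 6
1 0.87 0 2
2 0.83 0 0
3 0.91 0 0
4 0.92 -1 0
```

>>> {"fn": "step_arm", "kwargs": {
  "motion": [
    [[0, 0, -0.6], 0],
    [[0.7, 0, -1.0], 0],
    [[1.5, 0, -1.0], 0],
    [[2.2, 0, -1.0], 0],
    [[2.2, 0, -1.0], 0],
    [[2.2, 0, -1.0], 0]
  ]
}}

```text
time: 29.35
tool_pos: [0.4163, 0.36, 0.2998]
tool_rot: [-3.141, -0.001, 2.987]
contact_force: [0.3, -0.7, -1.2]
opening: 0.0557
grip_force: 0.0
```

Run:
```python
from h import *
s=robot.observe();print(s['time'],s['tool_pos'],s['contact_force'])
g=lambda im:cv2.cvtColor(im,cv2.COLOR_RGB2GRAY)
for n,f in (('scene','pics/scene0.png'),('top','pics/top0.png')):
    c=robot.read_camera(n);B=g(c['pixels']);A=cv2.imread(f,0);cv2.imwrite(f'pics/{n}_end.png',c['pixels'][:,:,::-1])
    pts=np.array([[.546,.34,.145],[.546,.34,.098],[.597,.3324,.12],[.497,.348,.12]])
    for (u,v) in proj(c,pts).round().astype(int):
        r=cv2.matchTemplate(B[v-14:v+15,u-14:u+15],A[v-7:v+8,u-7:u+8],cv2.TM_CCOEFF_NORMED);_,m,_,l=cv2.minMaxLoc(r);print(n,u,v,round(m,2),l[0]-7,l[1]-7)
p=cv2.imread('pics/scene_end.png').astype(int).mean(2).astype(int);q=cv2.imread('pics/scene0.png').astype(int).mean(2).astype(int)
for v in range(286,318,3): print(v,q[v,250:276:2],p[v,250:276:2])
```

```text
29.35 [0.41629459 0.35998069 0.29984818] [ 0.31768813 -0.67027627 -1.18843506]
scene 261 295 0.98 -1 -1
scene 263 312 0.97 -1 -1
scene 244 293 1.0 0 0
scene 281 315 0.88 0 0
top 225 245 0.86 0 -1
top 229 248 0.97 0 -1
top 231 228 1.0 0 0
top 223 265 0.45 -1 -1
286 [157 195 195 198 188 189 197 195 197 208 220 218 216] [158 196 197 198 192 191 195 200 201 211 221 218 219]
289 [166 219 221 212 174 140 150 189 220 222 221 222 223] [167 221 220 192 139 121 139 197 223 222 223 222 223]
292 [143 221 222 175 104 114 113 117 210 223 220 221 221] [144 222 223 148 103 111  99 140 220 222 222 224 222]
295 [112 172 175 172  70  66  71  84 200 220 220 219 221] [113 172 174 124  56  55  63 117 213 222 219 220 221]
298 [ 95 193 191 133  63  57  65  75 173 219 222 221 218] [ 99 190 194 110  55  57  58 103 212 223 224 219 218]
301 [111 182 186 133  67  59  67  70 153 215 216 217 219] [111 181 188 124  57  56  60  78 180 215 220 219 217]
304 [179 178 141 122  77  59  59  61 104 150 157 141 181] [177 181 141 113  63  58  63  65 119 154 158 141 181]
307 [139 118 116 146 108  61  60  62 111 178 155 143 162] [145 116 116 128  80  54  60  66 146 190 155 139 163]
310 [124 130 127 125 102  58  62  66 110 193 200 155 140] [126 128 125 122  82  57  55  66 142 200 184 141 140]
313 [139 108 106 126 123  87  73 103 139 177 166 145 147] [138  97 116 132 130  98 109 142 174 179 147 140 149]
316 [148 131 108 143 190 204 201 194 169 135 113 129 135] [145 135 117 146 181 200 195 178 150 119 117 129 143]
```

```bash
python3 -c "
from cell import robot
print(robot.hand_in())"
```

```text
the job is handed in; nothing more can be done
None
```

The bush is pushed out over the catch pan (the bore is empty), the 14 mm drift hangs upright in its rack hole again, and the job is handed in at about 29 s. I could not see the bush in the pan itself, as the stand hides it, and no verdict was shown.

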